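Lock a wide glass jar into the roller clamp of an orbital shaker

ROBOT

A 7-joint arm with a two-finger parallel gripper is mounted at the origin on a cart in front of the work surface, level with it; the furniture and walls round the work are solid. World frame = base frame: x ahead of the robot, y to its left, z up, the work surface at z = 0. Lengths are in m, angles in rad, forces in N, time in s.
With the tool pointing down it reaches from about 0.425 to 0.925 m from the base axis. Payload 6.8 kg.
Tool frame: the origin (TCP) lies at the very end of the fingers, on their centre line; the grasp point (between the pads) lies 19 mm behind it; z points along the fingers, y is the line along which they close (so a half turn about z gives the same grasp; the last joint's range is limited). The gripper opens to 85 mm and grips with 20 to 120 N. Pads are 22 mm wide; open, the fingers measure 114 mm over their backs; the gripper's body (76 mm by 85 mm) begins 54 mm behind the grasp point. The pads swing forward as they close: fully open they stand 13 mm farther back than shut.
Start: joints at [-1.355, 0.477, 0.022, 1.555, -0.011, 1.109, -0.083], TCP at [0.215, 0.64, 0.231] pointing down, gripper open.
Joint ranges: [-2.96, 2.96], [-0.34, 2.1], [-1.41, 1.46], [0.24, 2.44], [-1.37, 4.51], [0.17, 1.92], [-2.96, 2.96]. Speed limits (rad/s): [2.39, 2.39, 3.14, 3.14, 3.14, 3.14, 3.14].

INTERFACE

Orientations are given as a unit quaternion [w, x, y, z].
In Python, from station import telemetry, viewer, job, search_frame, cut_out gives the robot as it stands. The module is installed in compiled form; this text tells all that it offers.
- The arm moves only by the shell command python3 -m crank 'ROWS' [FORCE]. ROWS is JSON, a list of rows, each an object with "delta_rot": the turn, a rotation vector about the tool's x, y, z in degrees, a list of three; "xyz": the shift along the tool's x, y, z in m, a list of three; "fingers": the gripper command: -1 is fully open, 1 is shut, values between are in proportion. In form: [{"delta_rot": [ax, ay, az], "xyz": [dx, dy, dz], "fingers": fingers}, ...]. A call has 1 to 10 rows; each row is the pose to reach, as a shift and turn from the pose commanded when the call began, along the tool's axes at that moment; what a row does not reach only later rows make up. A row lasts 1/10 s, in which the tool goes at most 50 mm and 8.59 degrees, less where a joint would pass 70% of its speed; a pose out of reach is approached as far as the arm can. A call with a gripper value outside its range is refused whole. The fingers move at their own pace and stop on an object; FORCE is the grip in N (left out, the last holds). Time passes only in rows, so rows that repeat a pose let the fingers close. It gives the time, the measured TCP pose, the force, the opening and the grip force at its end, in the units of the state.
- telemetry.get_obs(): the state, without advancing time (a new reading comes with each control period).
- viewer.read_camera(name): name is "scene" or "top" or "wrist"; returns a dict with "img" (480x640x3 uint8, red, green, blue), "fx", "fy", "cx", "cy" (pixels), "origin" and "rotation" of the camera in the world. Camera axes: x right, y up, looking along -z (the intrinsics and any distortion apply to the point x, -y, -z); pixel columns grow to the right and rows downward; lengths in m; the calibration is good to about 2 mm. A picture is of the moment at which its call begins. There is no depth.
- job.hand_in(): hands the job in; it is judged then, once.
Trained networks look in the newest picture that a camera, given by its name, has taken for a name from the list of things; names that differ only in an ending like _2 or _b are one class to them, and where a whole thing is asked for, a point or a joint stands for the part that bears it (a point fixed in the world has none). Each returns a list of dicts, best first, with "score" (0 to 1); they miss things now and then, are a little off and sometimes report something else, mostly with a low value. They report only what shows in the picture. A call takes as long as a camera call. They do not tell look-alikes from the thing itself.
- search_frame(camera, thing): "pixel" ([column, row] in pixels, amid what is visible of it).
- cut_out(camera, thing): "pixels" (480x640 bool, what is visible of it) and "pixel" ([column, row] in pixels, amid what is visible of it).
The state is a dict: "t": time; "q": joint angles; "joint_vel": joint speeds; "joint_torque": joint torques, N m; "eef_pos": TCP position; "tool_rot": TCP orientation; "contact_force": force on the tool from outside, world axes, zero at the start; "torque": the same for the moment, N m; "gripper_width": opening from 0.0 (shut) to 1.0 (fully open); "grasp_force": force on a finger pad.
Only numpy, scipy, OpenCV 4.12 (cv2) and the standard library are available. Lean on these libraries where they do the work, as an engineer would, in place of code of your own. Each camera call takes 0.05 s, during which the arm holds its last target. There are 200 camera calls.

TASK

The low amber jar stands loose on the shaker's platform; get it clamped for shaking. Without lifting it, slide it back against the long rail, then push it along the rail, past the orange sprung roller, until it sits fully home against the clamp's rubber-faced end stop with the roller closed in behind it, and let go. The jar is glass and where the stop is set is not known: feel for it, keep every push on the jar well under 25 N, and leave the things lying round the shaker where they are.

Things in the scene. Friction and masses are not known exactly. Their poses are not given: they have to be found in the camera images.
- shaker: White low orbital shaker, fixed on the bench, 250 x 340 mm (x by y), with a console facing the robot. Origin: centre of its underside; own z up, x away from the robot towards the rail, y along the rail towards the clamp at the +y end. Its flat top, the black platform, is 78 mm above the origin. An upright aluminium rail runs along the platform's far side.
- rail_face (a point): Point on the rail's face (which the jar slides along) at mid-length, at platform height; axes as the shaker's. It lies at x +85, y 0, z +78 mm of the shaker. The rail is 330 mm long, 42 mm high, faced with a slippery white strip. The jar touches it when the jar's centre is 46 mm from the face, on the -x side.
- platform (a point): Centre of the platform's top; axes as the shaker's. The grey L-shaped clamp is screwed on at the +y end, its setting along the rail not measured: home in it, the jar's centre is at y +30 to +75 mm. Its rubber-faced end stop crosses the lane, 44 mm high. Its foot, roller and housing lie at x -80 to +10 mm, under 45 mm high; the lane from there to the rail is clear.
- jar: Low wide amber glass jar, white screw lid, loose on the platform; 92 mm diameter (straight wall up to 44 mm), 61 mm high over the lid, 0.3 to 0.6 kg, too wide to grasp. Origin: centre of its underside, z up. Starts at y -105 to -70 mm of the shaker, 15 to 50 mm clear of the rail. Sliding on the platform takes 1 to 4.5 N.
- roller (a joint): Travel in m of the orange sprung roller (24 mm across, turns freely), pushed back by the jar: 0 sprung out; 0.0165 as the jar's middle passes; 0.006 with the jar home, 33 mm past it (+0.7 mm per mm short of home). Touches from 74 mm short of home. Spring 1.8 N at 0, 5.4 N at 0.0165. Pushing past it takes up to 13 N, then less, then a steep rise at the stop.
- ink_bottle: Bystander: small reagent bottle with blue cap, 42 mm across, 77 mm high, left of the shaker. Origin under its centre.
- beaker: Bystander: small glass beaker, 53 mm across, 69 mm high, left of the shaker. Origin under its centre.
- tape_roll: Bystander: roll of yellowish marking tape lying flat, 67 mm across, 19 mm high, left of the shaker. Origin under its centre.
- marker: Bystander: white and blue marker pen lying, 138 mm long, 17 mm high, between robot and shaker on the right. Origin under its centre.
There are look-alikes about, which are no part of the job. What is shaped like the jar but green or pink is not meant.

How it is judged:
By the outcome, as a careful person would: the job done as asked, in the order asked, and still so for the second after the job is handed in, with the robot touching nothing.
It also fails if it takes over 54 s, if anything falls off the work surface, if the arm or the gripper's body presses on something with over 40 N, if the wrist force passes 120 N, or if a joint passes its speed limit or range.

## Working session

There is one attempt and no reset: what is moved stays moved. The work goes in short steps, Python scripts to look and compute and a shell command to move; the robot and the scene stay as the last step left them, time stands still between calls to the robot, and variables do not carry over. Pictures are saved under pics/ and viewed, at most 10 in all, crops included, and the job is handed in when it is done.

```bash
mkdir -p pics; cat > h.py <<'E'
import numpy as np, cv2
from station import telemetry, viewer, job, search_frame, cut_out
def ray(c,px):
    d=np.array([(px[0]-c['cx'])/c['fx'],-(px[1]-c['cy'])/c['fy'],-1.0])
    return np.array(c['origin']),np.array(c['rotation'])@d
def onz(c,px,z):
    o,d=ray(c,px); return o+d*(z-o[2])/d[2]
def save(c,n,crop=None,s=1):
    im=c['img'][:,:,::-1]
    if crop: im=im[crop[1]:crop[3],crop[0]:crop[2]]
    cv2.imwrite('pics/'+n,cv2.resize(im,None,fx=s,fy=s,interpolation=cv2.INTER_CUBIC))
E
python3 - <<'E'
from h import *
for n in ['top','scene']:
    c=viewer.read_camera(n); save(c,n+'0.png'); print(n,c.keys(),c['fx'],c['cx'],np.round(c['origin'],3),np.round(c['rotation'],3).tolist())
    for t,z in [('shaker',.078),('jar',.139),('roller',.1),('platform',.078),('rail_face',.12),('ink_bottle',.07),('beaker',.06),('tape_roll',.019),('marker',.017)]:
        for r in search_frame(n,t)[:4]: print(t,round(r['score'],2),np.round(r['pixel']),np.round(onz(c,r['pixel'],z),3))
o=telemetry.get_obs(); print(o['t'],o['eef_pos'],o['tool_rot'],o['contact_force'])
E
```

```text
top dict_keys(['img', 'fx', 'fy', 'cx', 'cy', 'origin', 'rotation']) 472.8741812208036 322.6591606025161 [0.348 0.023 1.011] [0.714, 0.048, -0.061, -0.695]Traceback (most recent call last):
  File "<stdin>", line 5, in <module>
  File "h.py", line 7, in onz
    o,d=ray(c,px); return o+d*(z-o[2])/d[2]
        ~~~^^^^^^
  File "h.py", line 5, in ray
    return np.array(c['origin']),np.array(c['rotation'])@d
                                 ~~~~~~~~~~~~~~~~~~~~~~~^~
ValueError: matmul: Input operand 1 has a mismatch in its core dimension 0, with gufunc signature (n?,k),(k,m?)->(n?,m?) (size 3 is different from 4)
```

Rotation is a quaternion.

```bash
sed -i "s/np.array(c\['rotation'\])@d/R.from_quat(np.roll(c['rotation'],-1)).apply(d)/; 1a from scipy.spatial.transform import Rotation as R" h.py
python3 - <<'E'
from h import *
for n in ['top','scene']:
    c=viewer.read_camera(n); save(c,n+'0.png'); print(n,c['fx'],c['cx'],np.round(c['origin'],3),np.round(c['rotation'],3).tolist())
    for t,z in [('shaker',.078),('jar',.139),('roller',.1),('platform',.078),('rail_face',.12),('ink_bottle',.07),('beaker',.06),('tape_roll',.019),('marker',.017)]:
        for r in search_frame(n,t)[:4]: print(t,round(r['score'],2),np.round(r['pixel']),np.round(onz(c,r['pixel'],z),3))
o=telemetry.get_obs(); print(o['t'],o['eef_pos'],o['tool_rot'],o['contact_force'])
E
```

```text
top 472.8741812208036 322.6591606025161 [0.348 0.023 1.011] [0.714, 0.048, -0.061, -0.695]
shaker 0.96 [378. 209.] [ 0.549 -0.103  0.078]
jar 0.83 [250. 178.] [0.589 0.149 0.139]
jar 0.68 [300. 296.] [0.369 0.048 0.139]
jar 0.68 [254. 259.] [0.435 0.134 0.139]
jar 0.66 [420. 187.] [ 0.582 -0.175  0.139]
roller 0.52 [366. 196.] [ 0.571 -0.075  0.1  ]
platform 0.57 [383. 209.] [ 0.55  -0.113  0.078]
rail_face 0.56 [379. 210.] [ 0.538 -0.099  0.12 ]
rail_face 0.22 [201. 294.] [0.369 0.232 0.12 ]
ink_bottle 0.68 [186. 263.] [0.431 0.278 0.07 ]
beaker 0.97 [208. 214.] [0.533 0.243 0.06 ]
tape_roll 0.68 [201. 296.] [0.367 0.256 0.019]
tape_roll 0.43 [454. 342.] [ 0.288 -0.269  0.019]
tape_roll 0.33 [188. 262.] [0.438 0.286 0.019]
marker 0.78 [454. 338.] [ 0.296 -0.27   0.017]
scene 502.87293574969027 329.62488455507076 [ 0.015 -0.677  1.028] [0.894, 0.337, -0.106, -0.276]
shaker 0.61 [384. 284.] [ 0.529 -0.158  0.078]
jar 0.96 [280. 274.] [ 0.322 -0.037  0.139]
jar 0.74 [411. 273.] [ 0.568 -0.2    0.139]
jar 0.72 [287. 233.] [0.399 0.063 0.139]
jar 0.64 [336. 205.] [0.553 0.076 0.139]
roller 0.68 [382. 286.] [ 0.511 -0.171  0.1  ]
roller 0.67 [374. 248.] [ 0.568 -0.068  0.1  ]
platform 0.76 [383. 286.] [ 0.525 -0.161  0.078]
rail_face 0.8 [383. 286.] [ 0.502 -0.182  0.12 ]
ink_bottle 0.59 [263. 205.] [0.429 0.248 0.07 ]
beaker 0.79 [292. 200.] [0.508 0.227 0.06 ]
beaker 0.46 [384. 286.] [ 0.537 -0.154  0.06 ]
tape_roll 0.74 [410. 275.] [ 0.634 -0.139  0.019]
tape_roll 0.55 [247. 233.] [0.36  0.222 0.019]
marker 0.91 [330. 385.] [ 0.298 -0.274  0.017]
1.1 [0.21475621 0.639915   0.23129125] [ 5.07479122e-06  1.61195850e-01  9.86922438e-01 -7.10867783e-06] [-0.11707035  0.46409767  0.17334951]
```

View pics/top0.png

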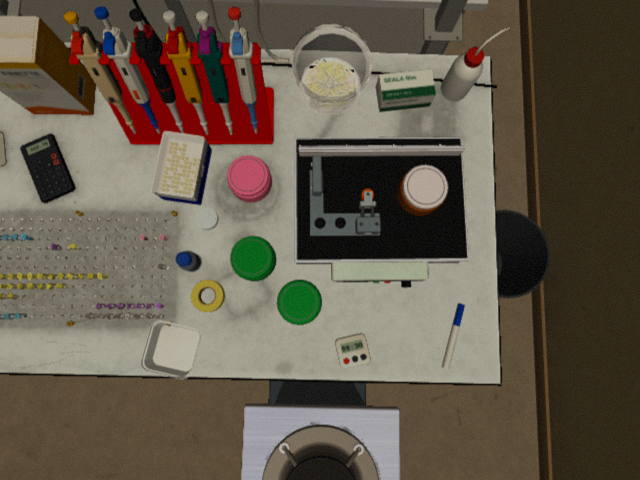

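View pics/scene0.png

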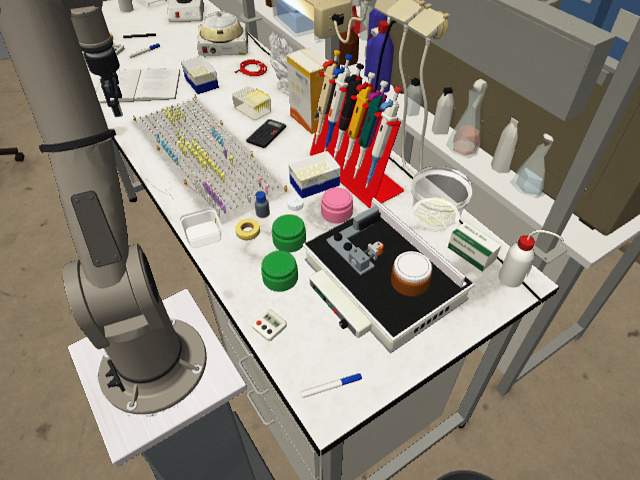

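The top picture shows jar-shaped things at pink (250,178), green (254,259), green (300,296) and amber with white lid (424,187). I choose the amber one, which stands on the platform. The clamp is at (318,205), the roller at (368,195) and the rail at row ~150.

```bash
python3 - <<'E'
from h import *
c=viewer.read_camera('top'); save(c,'crop1.png',(285,125,485,285),4)
im=c['img'].astype(int)
lid=((im.min(2)>130)).astype(np.uint8); 
sub=np.zeros_like(lid); sub[160:225,395:455]=lid[160:225,395:455]
n,l,s,ce=cv2.connectedComponentsWithStats(sub); k=1+np.argmax(s[1:,4]); print('lid',s[k],ce[k],onz(c,ce[k],.139))
(x,y),r=cv2.minEnclosingCircle(np.argwhere(l==k)[:,::-1].astype(np.float32)); print(x,y,r,onz(c,(x,y),.139))
for t in ['shaker','jar']:
  for m in cut_out('top',t)[:4]:
    p=m['pixels']; cn=max(cv2.findContours(p.astype(np.uint8),0,2)[0],key=cv2.contourArea)
    print(t,m['score'],cv2.minAreaRect(cn),cv2.approxPolyDP(cn,5,True)[:,0].tolist()[:8])
E
```

```text
lid [ 404  166   43   42 1274] [425.23783359 186.33673469] [ 0.5832173  -0.18422219  0.139     ]
425.1278381347656 186.51988220214844 21.606006622314453 [ 0.58285157 -0.18400884  0.139     ]
shaker 0.93 ((380.5, 210.5), (151.0, 175.0), 90.0) [[294, 138], [296, 262], [329, 264], [334, 280], [399, 280], [408, 286], [428, 277], [430, 263]]
jar 0.85 ((421.5, 189.5), (49.0, 49.0), 90.0) [[432, 166], [406, 171], [397, 197], [411, 213], [428, 213], [444, 198], [445, 179]]
jar 0.83 ((249.00003051757812, 178.00001525878906), (46.66904067993164, 42.42640686035156), 45.0) [[240, 156], [228, 169], [228, 183], [240, 198], [258, 200], [270, 187], [269, 170], [255, 156]]
jar 0.72 ((299.0, 301.5), (45.0, 44.0), 90.0) [[289, 280], [278, 292], [278, 310], [292, 323], [309, 322], [321, 306], [319, 290], [307, 280]]
jar 0.68 ((252.0, 258.0), (44.0, 44.0), 90.0) [[247, 236], [234, 245], [231, 264], [242, 277], [258, 280], [272, 270], [274, 252], [265, 239]]
```

View pics/crop1.png

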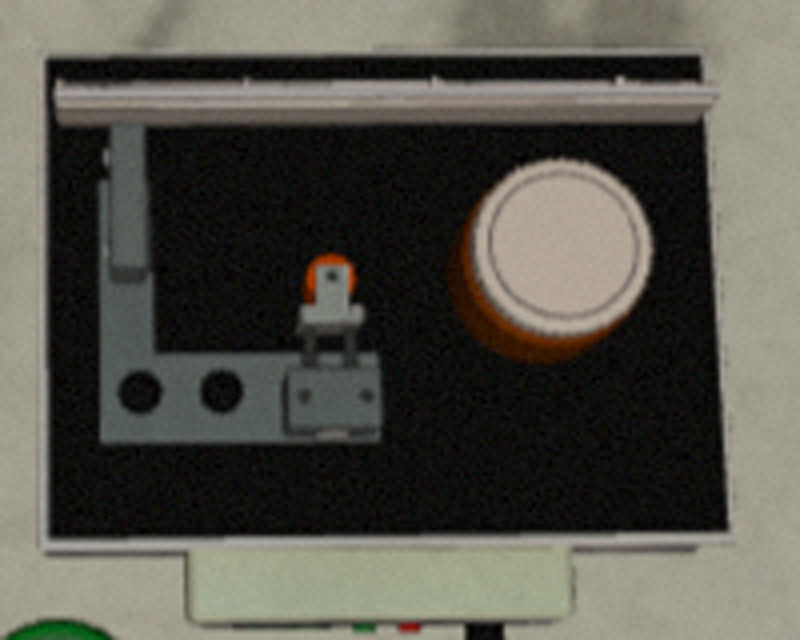

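The crop shows the amber, white-lidded jar alone at the right of the platform, at full-picture pixel (425,186). The roller is at (368,194) and the end stop face at x≈322.

```bash
python3 - <<'E'
from h import *
c=viewer.read_camera('top')
C=np.array([onz(c,(285+x/4,125+y/4),.078)[:2] for x,y in [(44,55),(703,53),(732,537),(42,545)]])
loc=np.array([[.125,.17],[.125,-.17],[-.125,-.17],[-.125,.17]])
print(C.round(4).tolist())
A=C-C.mean(0); th=np.arctan2((loc[:,0]*A[:,1]-loc[:,1]*A[:,0]).sum(),(loc*A).sum()); ctr=C.mean(0)
Rm=np.array([[np.cos(th),-np.sin(th)],[np.sin(th),np.cos(th)]])
print('ctr',ctr,'yaw deg',np.degrees(th),'resid mm',((C-ctr)@Rm-loc).round(4).tolist())
f=lambda px,z:((onz(c,px,z)[:2]-ctr)@Rm).round(4)
print('rail foot',f((299.25,156.25),.078),f((462,155),.078))
print('jar',f((425.2,186.4),.139),'stop top edge face',f((285+150/4,125+240/4),.122),'roller',f((285+330/4,125+275/4),.115))
for y in (-.09,0,.06): print('rail contact centre world',y,ctr+Rm@[.085-.046,y])
print('tool axes',R.from_quat(np.roll(telemetry.get_obs()['tool_rot'],-1)).as_matrix().round(3).tolist())
c=viewer.read_camera('wrist'); save(c,'w0.png')
E
python3 -m crank '[{"delta_rot":[0,0,0],"xyz":[0,0,0],"fingers":1}]'
```

```text
[[0.6923, 0.0679], [0.7047, -0.2736], [0.4527, -0.2832], [0.4392, 0.0602]]
ctr [ 0.57222833 -0.10717444] yaw deg 2.0938846549831522 resid mm [[0.0014, 0.0005], [0.0013, -0.0011], [-0.0009, -0.0015], [-0.0018, 0.0021]]
rail foot [0.0889 0.164 ] [ 0.0902 -0.1717]
jar [ 0.008  -0.0773] stop top edge face [0.0164 0.118 ] roller [0.0002 0.0304]
rail contact centre world -0.09 [ 0.61449062 -0.1956894 ]
rail contact centre world 0 [ 0.61120229 -0.10574949]
rail contact centre world 0.06 [ 0.60901007 -0.04578955]
tool axes [[-0.948, 0.318, -0.0], [0.318, 0.948, 0.0], [0.0, 0.0, -1.0]]
t: 1.45
eef_pos: [0.2148, 0.6399, 0.2313]
tool_rot: [0.0, 0.161, 0.987, 0.0]
contact_force: [-0.4, 0.3, 0.3]
gripper_width: 0.853
grasp_force: 0.0
```

```bash
python3 -m crank '[{"delta_rot":[0,0,-20.6],"xyz":[-0.331,-0.248,0],"fingers":0.06},{"delta_rot":[0,0,-20.6],"xyz":[-0.331,-0.248,0],"fingers":0.06},{"delta_rot":[0,0,-20.6],"xyz":[-0.331,-0.248,0],"fingers":0.06},{"delta_rot":[0,0,-20.6],"xyz":[-0.331,-0.248,0],"fingers":0.06},{"delta_rot":[0,0,-20.6],"xyz":[-0.331,-0.248,0],"fingers":0.06},{"delta_rot":[0,0,-20.6],"xyz":[-0.331,-0.248,0],"fingers":0.06},{"delta_rot":[0,0,-20.6],"xyz":[-0.331,-0.248,0],"fingers":0.06},{"delta_rot":[0,0,-20.6],"xyz":[-0.331,-0.248,0],"fingers":0.06},{"delta_rot":[0,0,-20.6],"xyz":[-0.331,-0.248,0],"fingers":0.06},{"delta_rot":[0,0,-20.6],"xyz":[-0.331,-0.248,0],"fingers":0.06}]' 
cat >> h.py <<'E'
TH=np.radians(2.09); CT=np.array([.5722,-.1072]); RM=np.array([[np.cos(TH),-np.sin(TH)],[np.sin(TH),np.cos(TH)]])
def delta(loc,z):
    o=telemetry.get_obs(); p=np.append(CT+RM@np.array(loc),z)
    r=R.from_quat(np.roll(o['tool_rot'],-1))
    t=r.as_matrix(); want=np.column_stack([np.append(-RM[:,0],0),np.append(RM[:,1],0),[0,0,-1]])
    print('delta',r.inv().apply(p-np.array(o['eef_pos'])).round(4),'rot',np.degrees((r.inv()*R.from_matrix(want)).as_rotvec()).round(2),'shaker xy',((np.array(o['eef_pos'][:2])-CT)@RM).round(4),'z',round(o['eef_pos'][2],4),'F',np.round(o['contact_force'],2))
E
python3 -c "
from h import *
delta((-.079,-.077),.2)"
```

```text
t: 2.45
eef_pos: [0.4514, 0.2969, 0.2315]
tool_rot: [0.0, -0.015, 1.0, -0.0]
contact_force: [0.1, 0.6, 0.6]
gripper_width: 0.464
grasp_force: 0.0
delta [-0.0301 -0.485   0.0318] rot [-0.03  0.04 -0.37] shaker xy [-0.106   0.4082] z 0.2315 F [0.12 0.56 0.59]
```

```bash
python3 -m crank '[{"delta_rot":[0,0,-0.4],"xyz":[-0.03,-0.485,0.03],"fingers":0.06},{"delta_rot":[0,0,-0.4],"xyz":[-0.03,-0.485,0.03],"fingers":0.06},{"delta_rot":[0,0,-0.4],"xyz":[-0.03,-0.485,0.03],"fingers":0.06},{"delta_rot":[0,0,-0.4],"xyz":[-0.03,-0.485,0.03],"fingers":0.06},{"delta_rot":[0,0,-0.4],"xyz":[-0.03,-0.485,0.03],"fingers":0.06},{"delta_rot":[0,0,-0.4],"xyz":[-0.03,-0.485,0.03],"fingers":0.06},{"delta_rot":[0,0,-0.4],"xyz":[-0.03,-0.485,0.03],"fingers":0.06},{"delta_rot":[0,0,-0.4],"xyz":[-0.03,-0.485,0.03],"fingers":0.06},{"delta_rot":[0,0,-0.4],"xyz":[-0.03,-0.485,0.03],"fingers":0.06},{"delta_rot":[0,0,-0.4],"xyz":[-0.03,-0.485,0.03],"fingers":0.06}]' 
python3 - <<'E'
from h import *
delta((-.079,-.077),.092)
for n in ('wrist','top'):
    c=viewer.read_camera(n); save(c,n+'2.png')
    for m in cut_out(n,'jar')[:3]: print(n,m['score'],m['pixel'],onz(c,m['pixel'],.11))
E
```

```text
t: 3.45
eef_pos: [0.4978, -0.1851, 0.2013]
tool_rot: [0.0, -0.022, 1.0, -0.0]
contact_force: [0.5, 0.5, 0.3]
gripper_width: 0.471
grasp_force: 0.0
delta [ 0.0019 -0.0019  0.1093] rot [-0.01  0.05  0.42] shaker xy [-0.0772 -0.0751] z 0.2013 F [0.55 0.51 0.29]
wrist 0.88 [639.0, 356.4] [0.57128268 0.04353562 0.11      ]
wrist 0.85 [608.1, 62.2] [ 0.38386406 -0.02692838  0.11      ]
top 0.98 [256.3, 258.6] [0.43907819 0.13381524 0.11      ]
top 0.94 [299.9, 300.4] [0.36224001 0.04808908 0.11      ]
top 0.93 [417.8, 184.2] [ 0.59492223 -0.17643742  0.11      ]
```

View pics/wrist2.png

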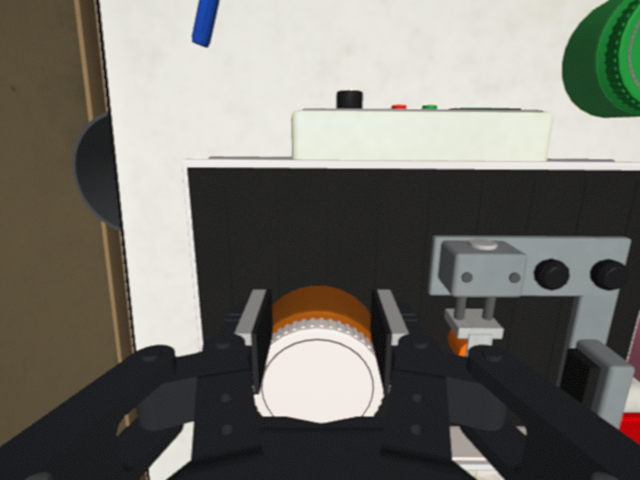

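The wrist picture shows the jar lid at (320,385), its amber wall's near edge at (320,287), and both fingers symmetric about column 320. I'll check the near edge, then go down.

```bash
python3 - <<'E'
from h import *
c=viewer.read_camera('wrist')
for px,z in [((320,287),.078),((320,287),.122),((320,387),.139),((460,345),.115)]: print(((onz(c,px,z)[:2]-CT)@RM).round(4))
E
```

```text
[-0.0331 -0.0723]
[-0.052  -0.0723]
[ 0.0091 -0.0718]
[-0.0069  0.0237]
```

```bash
python3 -m crank '[{"delta_rot":[0,0,0.4],"xyz":[0,0,0.05],"fingers":0.06},{"delta_rot":[0,0,0.4],"xyz":[0,0,0.085],"fingers":0.06},{"delta_rot":[0,0,0.4],"xyz":[0,0,0.109],"fingers":0.06},{"delta_rot":[0,0,0.4],"xyz":[0,0,0.109],"fingers":0.06},{"delta_rot":[0,0,0.4],"xyz":[-0.006,0,0.109],"fingers":0.06},{"delta_rot":[0,0,0.4],"xyz":[-0.012,0,0.109],"fingers":0.06},{"delta_rot":[0,0,0.4],"xyz":[-0.018,0,0.109],"fingers":0.06},{"delta_rot":[0,0,0.4],"xyz":[-0.022,0,0.109],"fingers":0.06}]'; python3 -c "
from h import *
delta((-.055,-.075),.092)"
```

```text
t: 4.5
eef_pos: [0.5207, -0.183, 0.0935]
tool_rot: [0.001, -0.018, 1.0, -0.0]
contact_force: [0.1, -0.9, 0.2]
gripper_width: 0.471
grasp_force: 0.0
delta [ 0.0008 -0.0011  0.0015] rot [-0.02  0.15 -0.  ] shaker xy [-0.0542 -0.0739] z 0.0935 F [ 0.09 -0.88  0.2 ]
```

```bash
python3 -m crank '[{"delta_rot":[0,0,0],"xyz":[-0.003,0,0],"fingers":0.06},{"delta_rot":[0,0,0],"xyz":[-0.006,0,0],"fingers":0.06},{"delta_rot":[0,0,0],"xyz":[-0.009,0,0],"fingers":0.06},{"delta_rot":[0,0,0],"xyz":[-0.012,0,0],"fingers":0.06},{"delta_rot":[0,0,0],"xyz":[-0.015,0,0],"fingers":0.06},{"delta_rot":[0,0,0],"xyz":[-0.018,0,0],"fingers":0.06}]'; python3 -m crank '[{"delta_rot":[0,0,0],"xyz":[-0.003,0,0],"fingers":0.06},{"delta_rot":[0,0,0],"xyz":[-0.006,0,0],"fingers":0.06},{"delta_rot":[0,0,0],"xyz":[-0.009,0,0],"fingers":0.06},{"delta_rot":[0,0,0],"xyz":[-0.012,0,0],"fingers":0.06},{"delta_rot":[0,0,0],"xyz":[-0.015,0,0],"fingers":0.06}]'; python3 -c "
from h import *
delta((-.055,-.075),.092)
c=viewer.read_camera('top')
im=c['img'];save(c,'t3.png',(285,125,485,285),3)"
```

```text
t: 5.1
eef_pos: [0.5361, -0.183, 0.0921]
tool_rot: [-0.001, -0.017, 1.0, 0.0]
contact_force: [-3.8, -1.4, 1.5]
gripper_width: 0.469
grasp_force: 1.6
t: 5.6
eef_pos: [0.5521, -0.1817, 0.0922]
tool_rot: [-0.0, -0.018, 1.0, 0.0]
contact_force: [-2.5, -1.0, 0.3]
gripper_width: 0.471
grasp_force: 1.2
delta [ 0.0322 -0.0013  0.0002] rot [ 0.01 -0.01 -0.02] shaker xy [-0.0228 -0.0737] z 0.0922 F [-2.54 -0.99  0.32]
```

View pics/t3.png

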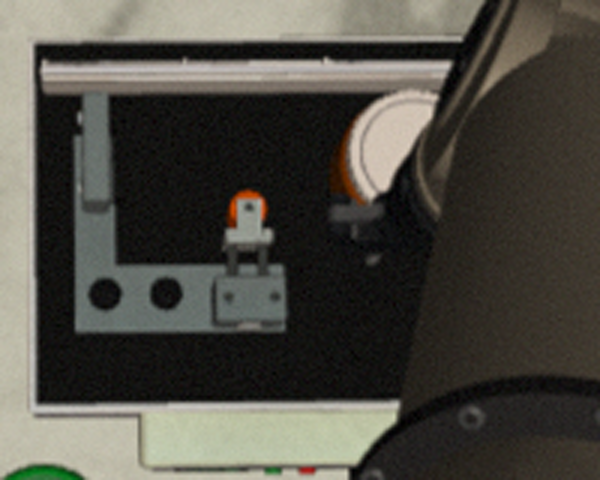

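The jar slides in the finger cradle at about 3 N and is nearly at the rail (lid at (405,140) in the crop). Now I feel for the rail.

```bash
python3 -m crank '[{"delta_rot":[0,0,0],"xyz":[-0.002,0,0],"fingers":0.06},{"delta_rot":[0,0,0],"xyz":[-0.004,0,0],"fingers":0.06},{"delta_rot":[0,0,0],"xyz":[-0.006,0,0],"fingers":0.06}]'; python3 -m crank '[{"delta_rot":[0,0,0],"xyz":[-0.001,0,0],"fingers":0.06},{"delta_rot":[0,0,0],"xyz":[-0.002,0,0],"fingers":0.06}]';
```

```text
t: 5.95
eef_pos: [0.558, -0.1817, 0.0922]
tool_rot: [-0.0, -0.018, 1.0, 0.0]
contact_force: [-1.5, -0.8, -1.1]
gripper_width: 0.471
grasp_force: 1.1
t: 6.15
eef_pos: [0.56, -0.1817, 0.0922]
tool_rot: [-0.0, -0.018, 1.0, 0.0]
contact_force: [-2.6, 0.3, -0.2]
gripper_width: 0.467
grasp_force: 1.1
```

```bash
python3 -m crank '[{"delta_rot":[0,0,0],"xyz":[-0.001,0,0],"fingers":0.06}]' | grep -E "eef|cont"; python3 -m crank '[{"delta_rot":[0,0,0],"xyz":[-0.001,0,0],"fingers":0.06}]'| grep -E "eef|cont";python3 -m crank '[{"delta_rot":[0,0,0],"xyz":[-0.0005,0,0],"fingers":0.06},{"delta_rot":[0,0,0],"xyz":[-0.0010,0,0],"fingers":0.06}]'| grep -E "eef|cont"
```

```text
eef_pos: [0.5609, -0.1816, 0.0922]
contact_force: [-2.3, -0.9, -1.2]
eef_pos: [0.5619, -0.1816, 0.0922]
contact_force: [-2.1, 0.7, -0.3]
eef_pos: [0.5629, -0.1816, 0.0923]
contact_force: [-1.3, -1.1, -0.1]
```

```bash
for i in 1; do :; done; python3 -m crank '[{"delta_rot":[0,0,0],"xyz":[-0.001,0,0],"fingers":0.06}]' | grep -E "eef|cont"; python3 -m crank '[{"delta_rot":[0,0,0],"xyz":[-0.001,0,0],"fingers":0.06}]'| grep -E "eef|cont";python3 -m crank '[{"delta_rot":[0,0,0],"xyz":[-0.001,0,0],"fingers":0.06}]'| grep -E "eef|cont"
```

```text
eef_pos: [0.5638, -0.1816, 0.0922]
contact_force: [-1.4, -0.1, -0.7]
eef_pos: [0.5646, -0.1815, 0.0922]
contact_force: [-4.4, -0.7, 1.2]
eef_pos: [0.5646, -0.1815, 0.0921]
contact_force: [-7.4, -0.0, 3.9]
```

The force rises from 2 N to 7 N with the TCP stopped, so the jar is on the rail. Next I back off, go round to its −y side and shut the fingers.

```bash
python3 -m crank '[{"delta_rot":[0,0,0],"xyz":[0.02,0,0],"fingers":0.06},{"delta_rot":[0,0,0],"xyz":[0.05,0,0],"fingers":0.06},{"delta_rot":[0,0,0],"xyz":[0.055,-0.04,0],"fingers":1},{"delta_rot":[0,0,0],"xyz":[0.055,-0.078,0],"fingers":1},{"delta_rot":[0,0,0],"xyz":[0.04,-0.078,0],"fingers":1},{"delta_rot":[0,0,0],"xyz":[0,-0.078,0],"fingers":1},{"delta_rot":[0,0,0],"xyz":[-0.03,-0.078,0],"fingers":1},{"delta_rot":[0,0,0],"xyz":[-0.047,-0.078,0],"fingers":1},{"delta_rot":[0,0,0],"xyz":[-0.047,-0.078,0],"fingers":1}]'; python3 - <<'E'
from h import *
delta((.038,-.14),.092)
c=viewer.read_camera('wrist'); save(c,'w4.png')
c=viewer.read_camera('scene'); save(c,'s4.png',(300,190,480,340),4)
E
```

```text
t: 7.75
eef_pos: [0.6195, -0.2567, 0.0926]
tool_rot: [0.002, -0.019, 1.0, -0.0]
contact_force: [0.4, 0.6, -0.0]
gripper_width: -0.002
grasp_force: 0.0
delta [0.0038 0.0111 0.0006] rot [-0.04  0.22  0.13] shaker xy [ 0.0418 -0.1511] z 0.0926 F [ 0.45  0.64 -0.03]
```

View pics/s4.png

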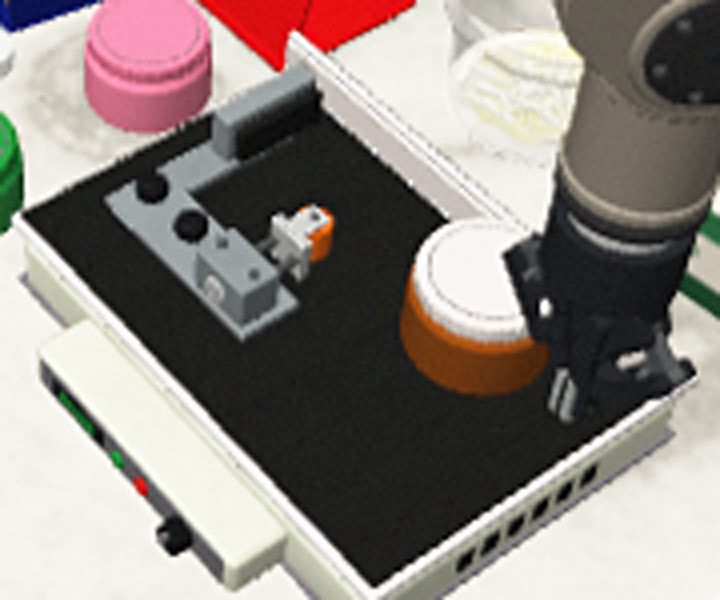

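View pics/w4.png

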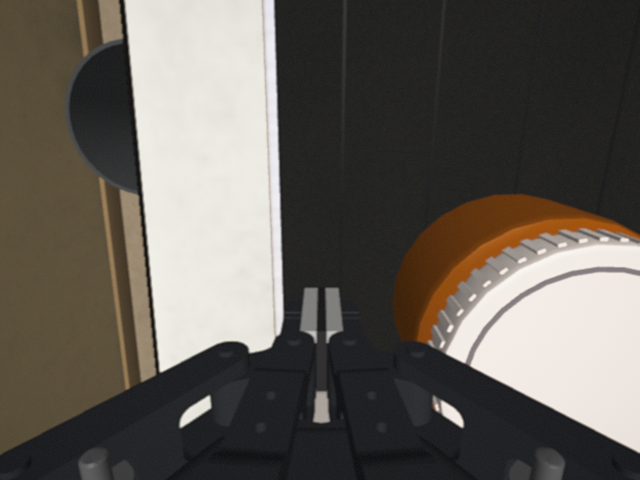

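The jar stands at the rail and the fingers are beside it. The scene crop has the knuckle near (510,250), almost over the lid. If I push with the finger backs, the linkage could touch the lid high up, so I'll turn the tool 90° and push with the narrow sides.

```bash
python3 -c "
from h import *
o=telemetry.get_obs();print(np.round(o['q'],3))"
```

```text
[ 0.074  0.631  0.328  1.702 -0.255  0.851  2.119]
```

```bash
python3 -m crank '[{"delta_rot":[0,0,-8.5],"xyz":[0.002,-0.008,0],"fingers":1},{"delta_rot":[0,0,-17],"xyz":[0.002,-0.008,0],"fingers":1},{"delta_rot":[0,0,-25.5],"xyz":[0.002,-0.008,0],"fingers":1},{"delta_rot":[0,0,-34],"xyz":[0.002,-0.008,0],"fingers":1},{"delta_rot":[0,0,-42.5],"xyz":[0.002,-0.008,0],"fingers":1},{"delta_rot":[0,0,-51],"xyz":[0.002,-0.008,0],"fingers":1},{"delta_rot":[0,0,-59.5],"xyz":[0.002,-0.008,0],"fingers":1},{"delta_rot":[0,0,-68],"xyz":[0.002,-0.008,0],"fingers":1},{"delta_rot":[0,0,-76.5],"xyz":[0.002,-0.008,0],"fingers":1},{"delta_rot":[0,0,-85],"xyz":[0.002,-0.008,0],"fingers":1}]';python3 -m crank '[{"delta_rot":[0,0,-5],"xyz":[0,0,0],"fingers":1},{"delta_rot":[0,0,-5],"xyz":[0,0,0],"fingers":1}]'; python3 - <<'E'
from h import *
delta((.038,-.14),.092)
c=viewer.read_camera('wrist'); save(c,'w5.png')
E
```

```text
t: 8.85
eef_pos: [0.6119, -0.2655, 0.0913]
tool_rot: [-0.002, -0.669, 0.743, 0.001]
contact_force: [-0.1, 0.5, -3.9]
gripper_width: 0.0
grasp_force: 0.0
t: 9.05
eef_pos: [0.6114, -0.266, 0.0898]
tool_rot: [-0.0, -0.699, 0.715, 0.004]
contact_force: [1.9, -0.7, -0.4]
gripper_width: -0.0
grasp_force: 0.0
delta [-0.0203 -0.0034 -0.0021] rot [ 4.500e-01 -4.000e-02  8.659e+01] shaker xy [ 0.0334 -0.1601] z 0.0898 F [ 1.9  -0.66 -0.36]
```

View pics/w5.png

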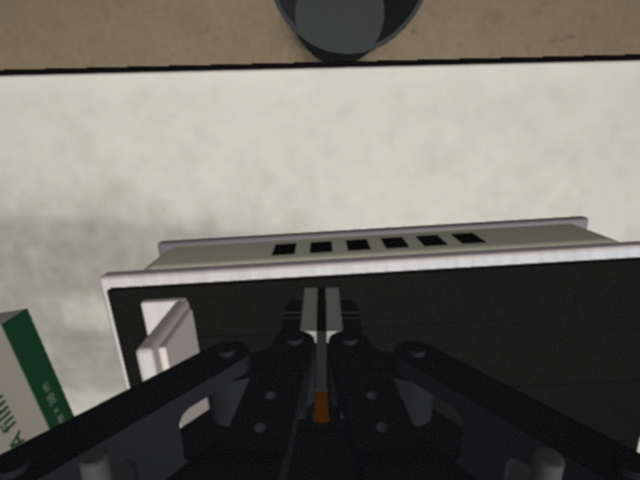

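```bash
python3 -m crank '[{"delta_rot":[0,0,-3.4],"xyz":[-0.008,-0.0045,-0.002],"fingers":1},{"delta_rot":[0,0,-3.4],"xyz":[-0.016,-0.0045,-0.002],"fingers":1},{"delta_rot":[0,0,-3.4],"xyz":[-0.02,-0.0045,-0.002],"fingers":1},{"delta_rot":[0,0,-3.4],"xyz":[-0.02,-0.0045,-0.002],"fingers":1}]'; python3 - <<'E'
from h import *
delta((.038,-.075),.092)
E
```

```text
t: 9.5
eef_pos: [0.6177, -0.2433, 0.0924]
tool_rot: [0.002, 0.721, -0.693, -0.003]
contact_force: [0.6, 0.6, 1.0]
gripper_width: -0.002
grasp_force: 0.0
delta [-0.0627  0.0024  0.0005] rot [ 0.34 -0.24 90.14] shaker xy [ 0.0405 -0.1376] z 0.0924 F [0.61 0.63 0.99]
```

```bash
python3 -m crank '[{"delta_rot":[0,0,0],"xyz":[-0.002,0.002,0],"fingers":1},{"delta_rot":[0,0,0],"xyz":[-0.004,0.002,0],"fingers":1},{"delta_rot":[0,0,0],"xyz":[-0.006,0.002,0],"fingers":1},{"delta_rot":[0,0,0],"xyz":[-0.008,0.002,0],"fingers":1},{"delta_rot":[0,0,0],"xyz":[-0.010,0.002,0],"fingers":1},{"delta_rot":[0,0,0],"xyz":[-0.012,0.002,0],"fingers":1},{"delta_rot":[0,0,0],"xyz":[-0.015,0.002,0],"fingers":1},{"delta_rot":[0,0,0],"xyz":[-0.018,0.002,0],"fingers":1},{"delta_rot":[0,0,0],"xyz":[-0.021,0.002,0],"fingers":1},{"delta_rot":[0,0,0],"xyz":[-0.024,0.002,0],"fingers":1}]'; python3 -m crank '[{"delta_rot":[0,0,0],"xyz":[-0.003,0,0],"fingers":1},{"delta_rot":[0,0,0],"xyz":[-0.006,0,0],"fingers":1},{"delta_rot":[0,0,0],"xyz":[-0.009,0,0],"fingers":1},{"delta_rot":[0,0,0],"xyz":[-0.012,0,0],"fingers":1},{"delta_rot":[0,0,0],"xyz":[-0.015,0,0],"fingers":1}]'; python3 - <<'E'
from h import *
delta((.038,-.075),.092)
c=viewer.read_camera('scene'); save(c,'s6.png',(300,190,480,340),4)
E
```

```text
t: 10.5
eef_pos: [0.6149, -0.2206, 0.0924]
tool_rot: [0.001, 0.72, -0.694, -0.003]
contact_force: [0.5, -2.1, 1.5]
gripper_width: 0.001
grasp_force: 1.2
t: 11.0
eef_pos: [0.6142, -0.2056, 0.0924]
tool_rot: [0.001, 0.72, -0.694, -0.003]
contact_force: [0.2, -2.0, -0.1]
gripper_width: 0.0
grasp_force: 1.1
delta [-0.0249  0.0004  0.0004] rot [ 0.35 -0.18 90.09] shaker xy [ 0.0384 -0.0999] z 0.0924 F [ 0.21 -2.03 -0.14]
```

View pics/s6.png

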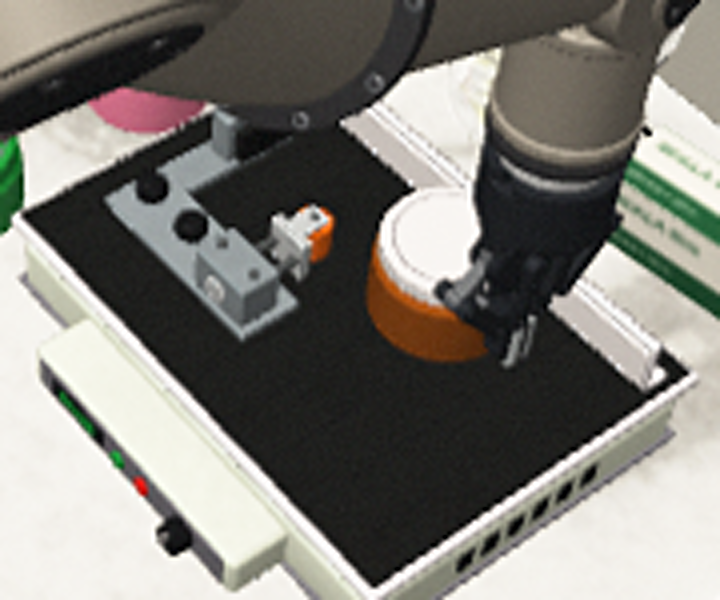

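The jar slides along the rail at 2 N (lid at (430,240) in the crop), with the roller ahead at (318,235). Continuing.

```bash
python3 -m crank '[{"delta_rot":[0,0,0],"xyz":[-0.003,0,0],"fingers":1},{"delta_rot":[0,0,0],"xyz":[-0.006,0,0],"fingers":1},{"delta_rot":[0,0,0],"xyz":[-0.009,0,0],"fingers":1},{"delta_rot":[0,0,0],"xyz":[-0.012,0,0],"fingers":1},{"delta_rot":[0,0,0],"xyz":[-0.015,0,0],"fingers":1},{"delta_rot":[0,0,0],"xyz":[-0.018,0,0],"fingers":1},{"delta_rot":[0,0,0],"xyz":[-0.021,0,0],"fingers":1},{"delta_rot":[0,0,0],"xyz":[-0.024,0,0],"fingers":1},{"delta_rot":[0,0,0],"xyz":[-0.027,0,0],"fingers":1}]'|grep -E "eef|cont"; python3 -m crank '[{"delta_rot":[0,0,0],"xyz":[-0.002,0,0],"fingers":1},{"delta_rot":[0,0,0],"xyz":[-0.004,0,0],"fingers":1},{"delta_rot":[0,0,0],"xyz":[-0.006,0,0],"fingers":1}]'|grep -E "eef|cont"; python3 -m crank '[{"delta_rot":[0,0,0],"xyz":[-0.002,0,0],"fingers":1},{"delta_rot":[0,0,0],"xyz":[-0.004,0,0],"fingers":1},{"delta_rot":[0,0,0],"xyz":[-0.006,0,0],"fingers":1}]'|grep -E "eef|cont"; python3 - <<'E'
from h import *
delta((.038,0),.092)
E
```

```text
eef_pos: [0.6132, -0.1786, 0.0924]
contact_force: [-0.2, -1.3, -1.4]
eef_pos: [0.613, -0.1728, 0.0924]
contact_force: [0.3, -1.6, -2.0]
eef_pos: [0.6126, -0.1683, 0.0924]
contact_force: [-1.4, -4.8, -0.6]
delta [-0.0625  0.0002  0.0004] rot [ 0.29 -0.27 90.02] shaker xy [ 0.0382 -0.0625] z 0.0924 F [-1.41 -4.82 -0.61]
```

```bash
python3 -m crank '[{"delta_rot":[0,0,0],"xyz":[-0.0015,0,0],"fingers":1},{"delta_rot":[0,0,0],"xyz":[-0.003,0,0],"fingers":1}]'|grep -E "eef|cont"; python3 -m crank '[{"delta_rot":[0,0,0],"xyz":[-0.0015,0,0],"fingers":1},{"delta_rot":[0,0,0],"xyz":[-0.003,0,0],"fingers":1}]'|grep -E "eef|cont";python3 -m crank '[{"delta_rot":[0,0,0],"xyz":[-0.0015,0,0],"fingers":1},{"delta_rot":[0,0,0],"xyz":[-0.003,0,0],"fingers":1}]'|grep -E "eef|cont"
```

```text
eef_pos: [0.6124, -0.1655, 0.0924]
contact_force: [-1.1, -4.9, 0.4]
eef_pos: [0.6123, -0.1627, 0.0924]
contact_force: [-0.6, -6.1, -0.7]
eef_pos: [0.6121, -0.1598, 0.0924]
contact_force: [-0.5, -6.1, 0.6]
```

```bash
python3 -m crank '[{"delta_rot":[0,0,0],"xyz":[-0.002,0,0],"fingers":1},{"delta_rot":[0,0,0],"xyz":[-0.004,0,0],"fingers":1},{"delta_rot":[0,0,0],"xyz":[-0.006,0,0],"fingers":1}]'|grep -E "eef|cont"; python3 -m crank '[{"delta_rot":[0,0,0],"xyz":[-0.002,0,0],"fingers":1},{"delta_rot":[0,0,0],"xyz":[-0.004,0,0],"fingers":1},{"delta_rot":[0,0,0],"xyz":[-0.006,0,0],"fingers":1}]'|grep -E "eef|cont";python3 -m crank '[{"delta_rot":[0,0,0],"xyz":[-0.002,0,0],"fingers":1},{"delta_rot":[0,0,0],"xyz":[-0.004,0,0],"fingers":1},{"delta_rot":[0,0,0],"xyz":[-0.006,0,0],"fingers":1}]'|grep -E "eef|cont";python3 -m crank '[{"delta_rot":[0,0,0],"xyz":[-0.002,0,0],"fingers":1},{"delta_rot":[0,0,0],"xyz":[-0.004,0,0],"fingers":1},{"delta_rot":[0,0,0],"xyz":[-0.006,0,0],"fingers":1}]'|grep -E "eef|cont"
```

```text
eef_pos: [0.6118, -0.1539, 0.0924]
contact_force: [-0.3, -5.9, -0.0]
eef_pos: [0.6115, -0.1479, 0.0924]
contact_force: [-0.6, -6.3, 0.8]
eef_pos: [0.6112, -0.1417, 0.0924]
contact_force: [-2.2, -5.0, -0.1]
eef_pos: [0.611, -0.1354, 0.0924]
contact_force: [-2.1, -5.7, -0.5]
```

```bash
python3 -m crank '[{"delta_rot":[0,0,0],"xyz":[-0.002,0,0],"fingers":1},{"delta_rot":[0,0,0],"xyz":[-0.004,0,0],"fingers":1},{"delta_rot":[0,0,0],"xyz":[-0.006,0,0],"fingers":1},{"delta_rot":[0,0,0],"xyz":[-0.008,0,0],"fingers":1}]'|grep -E "eef|cont"; python3 -m crank '[{"delta_rot":[0,0,0],"xyz":[-0.002,0,0],"fingers":1},{"delta_rot":[0,0,0],"xyz":[-0.004,0,0],"fingers":1},{"delta_rot":[0,0,0],"xyz":[-0.006,0,0],"fingers":1}]'|grep -E "eef|cont";python3 -m crank '[{"delta_rot":[0,0,0],"xyz":[-0.0015,0,0],"fingers":1},{"delta_rot":[0,0,0],"xyz":[-0.003,0,0],"fingers":1}]'|grep -E "eef|cont";python3 -m crank '[{"delta_rot":[0,0,0],"xyz":[-0.0015,0,0],"fingers":1},{"delta_rot":[0,0,0],"xyz":[-0.003,0,0],"fingers":1}]'|grep -E "eef|cont"
```

```text
eef_pos: [0.6106, -0.1269, 0.0924]
contact_force: [-2.4, -4.3, -0.4]
eef_pos: [0.6108, -0.1196, 0.0925]
contact_force: [-1.9, -2.9, -2.0]
eef_pos: [0.6111, -0.1164, 0.0927]
contact_force: [-1.7, -2.1, -0.4]
eef_pos: [0.6109, -0.1137, 0.0927]
contact_force: [-1.1, -2.4, -0.6]
```

```bash
python3 -m crank '[{"delta_rot":[0,0,0],"xyz":[-0.0015,0,0],"fingers":1},{"delta_rot":[0,0,0],"xyz":[-0.003,0,0],"fingers":1}]'|grep -E "eef|cont"; python3 -m crank '[{"delta_rot":[0,0,0],"xyz":[-0.001,0,0],"fingers":1},{"delta_rot":[0,0,0],"xyz":[-0.002,0,0],"fingers":1}]'|grep -E "eef|cont";python3 -m crank '[{"delta_rot":[0,0,0],"xyz":[-0.001,0,0],"fingers":1},{"delta_rot":[0,0,0],"xyz":[-0.002,0,0],"fingers":1}]'|grep -E "eef|cont";python3 -m crank '[{"delta_rot":[0,0,0],"xyz":[-0.001,0,0],"fingers":1}]'|grep -E "eef|cont"
```

```text
eef_pos: [0.6108, -0.1107, 0.0927]
contact_force: [-1.0, -1.9, -0.9]
eef_pos: [0.6107, -0.1088, 0.0926]
contact_force: [-0.4, -3.0, 0.9]
eef_pos: [0.6106, -0.1069, 0.0926]
contact_force: [0.1, -1.8, -0.3]
eef_pos: [0.6106, -0.1058, 0.0926]
contact_force: [-1.2, -1.2, -0.1]
```

```bash
python3 -m crank '[{"delta_rot":[0,0,0],"xyz":[-0.001,0,0],"fingers":1},{"delta_rot":[0,0,0],"xyz":[-0.002,0,0],"fingers":1}]'|grep -E "eef|cont"; python3 -m crank '[{"delta_rot":[0,0,0],"xyz":[-0.001,0,0],"fingers":1},{"delta_rot":[0,0,0],"xyz":[-0.002,0,0],"fingers":1}]'|grep -E "eef|cont";python3 -m crank '[{"delta_rot":[0,0,0],"xyz":[-0.001,0,0],"fingers":1}]'|grep -E "eef|cont";python3 -m crank '[{"delta_rot":[0,0,0],"xyz":[-0.001,0,0],"fingers":1}]'|grep -E "eef|cont"
```

```text
eef_pos: [0.6105, -0.1038, 0.0927]
contact_force: [-0.8, -2.0, -0.6]
eef_pos: [0.6104, -0.1018, 0.0926]
contact_force: [-0.3, -1.3, -1.3]
eef_pos: [0.6104, -0.1008, 0.0927]
contact_force: [-1.0, -1.3, -0.2]
eef_pos: [0.6103, -0.0999, 0.0926]
contact_force: [-1.1, -1.5, 0.1]
```

```bash
python3 -m crank '[{"delta_rot":[0,0,0],"xyz":[-0.001,0,0],"fingers":1}]'|grep -E "eef|cont"; python3 -m crank '[{"delta_rot":[0,0,0],"xyz":[-0.001,0,0],"fingers":1}]'|grep -E "eef|cont";python3 -m crank '[{"delta_rot":[0,0,0],"xyz":[-0.001,0,0],"fingers":1}]'|grep -E "eef|cont"
```

```text
eef_pos: [0.6103, -0.0989, 0.0926]
contact_force: [0.0, -1.2, 0.0]
eef_pos: [0.6102, -0.0979, 0.0926]
contact_force: [-0.5, -1.1, 0.1]
eef_pos: [0.6102, -0.0978, 0.0927]
contact_force: [-0.2, -5.0, 0.5]
```

Contact is at y −0.0978, matching the predicted −0.097. I'll seat it a little firmer.

```bash
python3 -m crank '[{"delta_rot":[0,0,0],"xyz":[-0.001,0,0],"fingers":1}]'|grep -E "eef|cont"; python3 -m crank '[{"delta_rot":[0,0,0],"xyz":[-0.0007,0,0],"fingers":1},{"delta_rot":[0,0,0],"xyz":[-0.0007,0,0],"fingers":1}]'|grep -E "eef|cont"
```

```text
eef_pos: [0.6102, -0.0978, 0.0926]
contact_force: [-1.6, -6.9, 1.0]
eef_pos: [0.6102, -0.0978, 0.0926]
contact_force: [-1.0, -7.5, 1.0]
```

```bash
python3 -m crank '[{"delta_rot":[0,0,0],"xyz":[-0.0008,0,0],"fingers":1},{"delta_rot":[0,0,0],"xyz":[-0.0016,0,0],"fingers":1},{"delta_rot":[0,0,0],"xyz":[-0.0016,0,0],"fingers":1}]'|grep -E "eef|cont"
```

```text
eef_pos: [0.6102, -0.0978, 0.0927]
contact_force: [-1.1, -10.3, 2.4]
```

Held at 10 N with no motion, so it is seated. Now I let go: back off along −y, then up.

```bash
python3 -m crank '[{"delta_rot":[0,0,0],"xyz":[0.004,0,0],"fingers":1},{"delta_rot":[0,0,0],"xyz":[0.012,0,0],"fingers":1},{"delta_rot":[0,0,0],"xyz":[0.035,0,0],"fingers":1},{"delta_rot":[0,0,0],"xyz":[0.07,0,0],"fingers":1},{"delta_rot":[0,0,0],"xyz":[0.1,0,-0.02],"fingers":1},{"delta_rot":[0,0,0],"xyz":[0.11,0,-0.06],"fingers":1},{"delta_rot":[0,0,0],"xyz":[0.11,0,-0.11],"fingers":1},{"delta_rot":[0,0,0],"xyz":[0.11,0,-0.16],"fingers":1},{"delta_rot":[0,0,0],"xyz":[0.11,0,-0.18],"fingers":1},{"delta_rot":[0,0,0],"xyz":[0.11,0,-0.18],"fingers":1}]'; python3 - <<'E'
from h import *
c=viewer.read_camera('scene'); a=c['img'][190:340,300:480]
d=viewer.read_camera('top'); b=d['img'][125:285,285:485]
im=np.vstack([cv2.resize(a,(360,300)),cv2.resize(b,(360,288))]); cv2.imwrite('pics/f.png',im[:,:,::-1])
for m in search_frame('top','jar')[:4]: print(m['pixel'],((onz(d,m['pixel'],.139)[:2]-CT)@RM).round(4))
for t in ('ink_bottle','beaker','marker'): print(t,[np.round(m['pixel']) for m in search_frame('top',t)[:1]])
E
```

```text
t: 18.65
eef_pos: [0.6173, -0.2031, 0.2765]
tool_rot: [-0.001, 0.721, -0.693, -0.0]
contact_force: [0.5, 0.5, -0.5]
gripper_width: -0.002
grasp_force: 0.0
[298.2, 299.8] [-0.2035  0.1652]
[249.4, 179.5] [0.0234 0.2569]
[345.6, 173.4] [0.0344 0.0741]
[251.4, 260.6] [-0.1309  0.2512]
ink_bottle [array([189., 262.])]
beaker [array([204., 216.])]
marker [array([453., 338.])]
```

View pics/f.png

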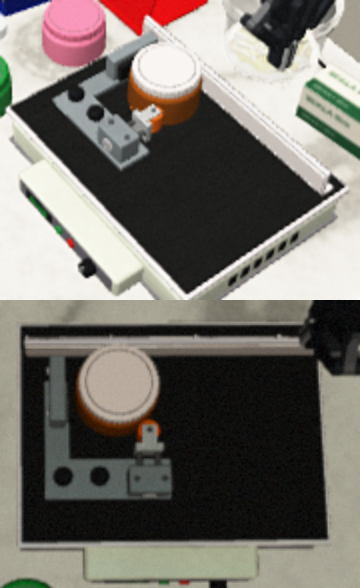

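The jar sits against the end stop and the rail (top view, lower half, (118,385)), with the roller behind it at (149,430). The robot is clear.

```bash
python3 -c "
from station import job; print(job.hand_in())"
```

```text
the job is handed in; nothing more can be done
None
```

The amber jar is slid to the rail and pushed past the roller until the stop held it at about 10 N (the most read on any push); it was let go, its final position checked in the camera views, and the job handed in at about 19 s.

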